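Rebuild the wheel hub on its stub axle

ROBOT

A 6-joint arm with a two-finger parallel gripper is mounted at the origin on the work surface. World frame = base frame: x ahead of the robot, y to its left, z up, the work surface at z = 0. Lengths are in mm, angles in rad, forces in N, time in s.
With the tool pointing down it reaches from about 400 to 925 mm from the base axis. Payload 12.5 kg.
Tool frame: the origin (TCP) lies midway between the tips of the shut fingers; the grasp point (between the pads) lies 19 mm behind it (env.grip_depth is the distance from the TCP to the grasp point, in mm); z points along the fingers, y is the line along which they close (so a half turn about z gives the same grasp; the last joint's range is limited). The gripper opens to 95 mm and grips with 3 to 60 N. Pads are 20 mm wide; open, the fingers measure 119 mm over their backs; the gripper's body (75 mm by 180 mm) begins 59 mm behind the grasp point.
Start: joints at [-1.228, 0.491, 1.559, -0, 1.092, -0.106], TCP at [271.203, -563.116, 176.261] pointing down, gripper open.
Joint ranges: [-3.1, 3.1], [-0.84, 2.19], [0.05, 2.79], [-1.13, 4.28], [0.06, 2.93], [-2.69, 2.69]. Speed limits (rad/s): [2.22, 2.22, 2.79, 3.14, 3.14, 3.14].

INTERFACE

Orientations are given as [roll, pitch, yaw] about the fixed x, y, z axes, in that order (R = Rz(yaw) Ry(pitch) Rx(roll)).
In Python, from cell import monitor, viewer, order, env gives the robot as it stands.
- The arm moves only by the tool move_arm, never from a script. Its argument "moves" is one flat list of numbers, 4 for each row, row after row: the shift along the tool's x, y, z normalised to -1 to 1, where 1 is 0.15 m, then the turn about the tool's z normalised to -1 to 1, where 1 is pi/2 rad. A call has 1 to 10 rows; each row shifts and turns the commanded pose from where the row before left it, along the tool's axes as they then stand; what a row does not reach is not made up. A row lasts 1/8 s, in which the tool goes at most 62.5 mm and 10.7 degrees, less where a joint would pass 70% of its speed; a pose out of reach is approached as far as the arm can. A call with a number of a shift or a turn outside -1 to 1 is refused whole. A call with a gripper value outside its range is refused whole. "claw" is the finger opening in mm, from 0 to 95.1, set as the call begins (left out, the last holds). The fingers move at their own pace and stop on an object; the grip force is fixed at half the most. Time passes only in rows, so rows that do not move let the fingers close. It gives the time, the measured TCP pose, the force, the opening and the grip force at its end, in the units of the state.
- monitor.state(): the state, without advancing time (a new reading comes with each control period).
- viewer.read_camera(name): name is "side" or "top"; returns the picture (400x640x3 uint8, red, green, blue); there is no depth.
- viewer.camera_info(name): a dict with "K" (3x3 intrinsics, pixels), "camera_from_world" (4x4, takes a point from world to camera coordinates). Camera axes: x right, y down, z forward; pixel columns grow to the right and rows downward; lengths in mm; the calibration is good to about 2 mm. A picture is of the moment at which its call begins. camera_info takes no time and is no camera call.
- order.job_done(): hands the job in; it is judged then, once.
The state is a dict: "t": time; "joints": joint angles; "qvel": joint speeds; "tau": joint torques, N m; "eef_pos": TCP position; "tcp_rot": TCP orientation; "ft_force": force on the tool from outside, world axes, zero at the start; "moment": the same for the moment, N m; "opening": opening from 0.0 (shut) to 1.0 (fully open); "grip_force": force on a finger pad.
Only numpy, scipy, OpenCV 4.12 (cv2) and the standard library are available. Lean on these libraries where they do the work, as an engineer would, in place of code of your own. Each camera call takes 0.05 s, during which the arm holds its last target. There are 200 camera calls.

TASK

Build the handcart wheel hub up on the stub axle that stands upright in the vise, ready for its nut: first the big roller bearing down on the axle's shoulder, then the iron hub shell over it with the flange at the bottom, then the small roller bearing into the hub's nose, and last the thick washer on top, each one fully home and level. Lower the heavy hub gently, do not let it drop. Leave the castle nut, the brass adaptor, the red clip and the tyre lever where they lie.

Things in the scene. Friction and masses are not known exactly. Their poses are not given: they have to be found in the camera images.
- stub_axle: Fixed. Steel stub axle upright in a low green vise. Origin on the axle line at bench level, z up. Jaws up to 60 mm (80 wide in y, 44 mm either way in x); shoulder dia 36 up to 75 mm: the big bearing's seat; shaft dia 25 to 100 mm, cone to dia 17 at 122, dia 17 to 146, thread dia 15 to the chamfered tip (dia 10) at 172 mm. Vise base reaches 50 mm to +x; screw with 90 mm cross bar, 34 mm high, reaches 102 mm to -x.
- big_bearing: Loose. The larger of two steel taper roller bearings (inner ring and rollers, no cup): ring dia 50 mm over its lower 8 mm, 42 above, 16 mm high, bore 28, 0.12 to 0.18 kg. Lies wide end down, as it goes on the axle. Origin at the centre of its underside, z up along its axis. Seated, its underside is 75 mm above the bench.
- hub_shell: Loose, 0.64 to 0.92 kg. Dark iron hub standing nose up, as it goes on the axle. 62 mm high; flange dia 100 at 3 to 11 mm height; nose dia 54 from 21 mm to the top (grip here); bore 29. Recess below dia 54, 13 deep, goes over the big bearing; recess on top dia 42, 10 deep, takes the small one. Origin: centre of underside, z up. Seated: underside 78, nose rim 140 mm above the bench.
- small_bearing: Loose. The smaller taper roller bearing: ring 14 mm high, dia 38 over its upper 8 mm (grip here), 33 below, bore 21, 80 g. Lies narrow end down, as it goes in the hub. Origin: centre of underside, z up. Seated: underside 130 mm above the bench, top 4 mm above the nose rim; let go with the fingers just above the rim, it slides the last 5 mm down the axle by itself.
- thrust_washer: Loose. Thick plain flat steel washer, dia 44 mm, bore 20 mm, 5 mm thick, 45 g. Origin at the centre of its underside, z up along its axis. Seated on the small bearing, its underside is 144 mm above the bench.
- castle_nut: Loose, to be left alone. Dark steel hexagon nut with slots in its top, 32 mm across, 20 mm high. Origin at the centre of its underside.
- presta_adaptor: Loose, to be left alone. Small brass valve adaptor standing on end, 13 mm wide at the foot, 20 mm high. Origin at the centre of its underside.
- mudguard_clip: Loose, to be left alone. Red plastic saddle clip, 58 x 20 mm, 18 mm high. Origin at the centre of its underside, x along its length.
- tyre_lever: Loose, to be left alone. Flat steel tyre lever 136 mm long, 20 mm wide, 4 mm thick, beyond the other things. Origin under it, 6 mm from its middle, x along its length.
There are look-alikes about, which are no part of the job. Of the things that look like the thrust_washer, take the one that is farthest to the robot's left at the start.

How it is judged (in metres and radians):
On the way, in this order (a step that is already met when the one before it is completed fails the run):
1. the big bearing is down on the axle's shoulder (z of big_bearing in the frame of stub_axle between 0.072 and 0.078 m and horizontal distance between big_bearing and stub_axle below 0.004 m and angle between big_bearing's own z axis and vertical below 0.06 rad), for 0.2 s.
2. the hub shell is down over the big bearing, flange below (z of hub_shell in the frame of stub_axle between 0.075 and 0.081 m and horizontal distance between hub_shell and stub_axle below 0.005 m and angle between hub_shell's own z axis and vertical below 0.06 rad), for 0.2 s.
3. the small bearing is home in the hub's nose (z of small_bearing in the frame of stub_axle between 0.127 and 0.133 m and horizontal distance between small_bearing and stub_axle below 0.004 m and angle between small_bearing's own z axis and vertical below 0.06 rad), for 0.2 s.
4. the washer lies flat on the small bearing (z of thrust_washer in the frame of stub_axle between 0.141 and 0.147 m and horizontal distance between thrust_washer and stub_axle below 0.005 m and angle between thrust_washer's own z axis and vertical below 0.06 rad), for 0.2 s.
At the end, for the whole second after the job is handed in: All released and at rest on the stub axle: undersides of big bearing at 75, hub shell (flange down) 78, small bearing 130 and washer 144 mm above the bench, each within 3 mm, level within 0.06 rad, and centred on the axle within 4 mm (bearings) or 5 mm (hub, washer) (all of step 1 and all of step 2 and all of step 3 and all of step 4 and linear speed of each of big_bearing, hub_shell, small_bearing, thrust_washer below 0.01 m/s); the robot touches nothing.
It fails at once if the hub is dropped onto the axle (over 0.7 m/s within 20 mm of the axle line) (horizontal distance between hub_shell and stub_axle below 0.02 m and linear speed of hub_shell above 0.7 m/s).
It fails at once if the castle nut is pushed more than 30 mm from where it lay (distance of castle_nut from where it was at the start of the episode above 0.03 m).
It fails at once if the presta adaptor is pushed more than 30 mm from where it lay (distance of presta_adaptor from where it was at the start of the episode above 0.03 m).
It fails at once if the mudguard clip is pushed more than 30 mm from where it lay (distance of mudguard_clip from where it was at the start of the episode above 0.03 m).
It fails at once if the tyre lever is pushed more than 30 mm from where it lay (distance of tyre_lever from where it was at the start of the episode above 0.03 m).
It also fails if it takes over 136 s, if anything falls off the work surface, if the arm or the gripper's body presses on something with over 40 N, if the wrist force passes 120 N, or if a joint passes its speed limit or range.

## Working session

There is one attempt and no reset: what is moved stays moved. The work goes in short steps, Python scripts to look and compute and a tool call to move; the robot and the scene stay as the last step left them, time stands still between calls to the robot, and variables do not carry over. Pictures are saved under pics/ and viewed, at most 14 in all, crops included, and the job is handed in when it is done.

Besides the shell and the picture viewer there is one more tool, called after ">>>" as name(argument=value, ...) on one line, values as JSON. move_arm: Moves the arm, as the interface text tells. Scaled input: -1 to 1 covers 0.15 m each way for a shift and pi/2 rad each way for a turn. Its arguments: {"type":"object","properties":{"moves":{"type":"array"},"claw":{"type":"number"}},"required":["moves"]}

```bash
ls; mkdir -p pics
python3 - <<'E'
from cell import monitor, viewer, order, env
import cv2
print(monitor.state())
for n in("side","top"):
    im=viewer.read_camera(n); cv2.imwrite(f"pics/{n}0.png",im[:,:,::-1]); i=viewer.camera_info(n); print(n,i["K"],i["camera_from_world"])
E
```

```text
pics
{'t': 0.0, 'joints': array([-1.22758712e+00,  4.91538300e-01,  1.55943024e+00, -2.45850756e-05,
        1.09172770e+00, -1.05591879e-01]), 'qvel': array([-0.00059477, -0.0023752 , -0.00151128, -0.00113882,  0.0021232 ,
       -0.00138921]), 'tau': array([ 2.03284658e-04, -6.12642574e+01, -2.58183163e+01,  6.93791430e-02,
        4.82935016e-02, -7.18078900e-05]), 'eef_pos': array([ 271.10094065, -562.82577409,  175.68160209]), 'tcp_rot': array([-3.14049291e+00, -9.46306396e-05,  4.48812382e-01]), 'ft_force': array([-0.21436054,  0.10857789, -0.17182138]), 'moment': array([ 0.00314094, -0.01943656, -0.00918304]), 'grip_force': 0.0, 'opening': 0.9995248937853498}
side [[425.99346919   0.         314.31252689]
 [  0.         425.99346919 204.55562312]
 [  0.           0.           1.        ]] [[-9.58580905e-01 -2.83816470e-01  2.38926789e-02  5.55750226e+02]
 [-1.70480881e-01  5.04541617e-01 -8.46388815e-01  1.42624332e+02]
 [ 2.28164235e-01 -8.15405401e-01 -5.32029242e-01  9.57848470e+02]
 [ 0.00000000e+00  0.00000000e+00  0.00000000e+00  1.00000000e+00]]
top [[426.17734355   0.         317.51361173]
 [  0.         426.17734355 197.57985437]
 [  0.           0.           1.        ]] [[ 2.86154855e-02 -9.98768157e-01  4.05379128e-02 -3.49023202e+01]
 [-9.95850870e-01 -3.19896751e-02 -8.51921704e-02  5.74115781e+02]
 [ 8.63840217e-02 -3.79319004e-02 -9.95539538e-01  8.56679222e+02]
 [ 0.00000000e+00  0.00000000e+00  0.00000000e+00  1.00000000e+00]]
```

View pics/top0.png

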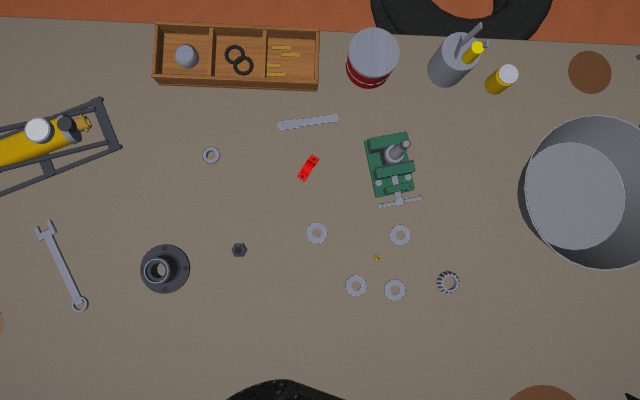

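View pics/side0.png

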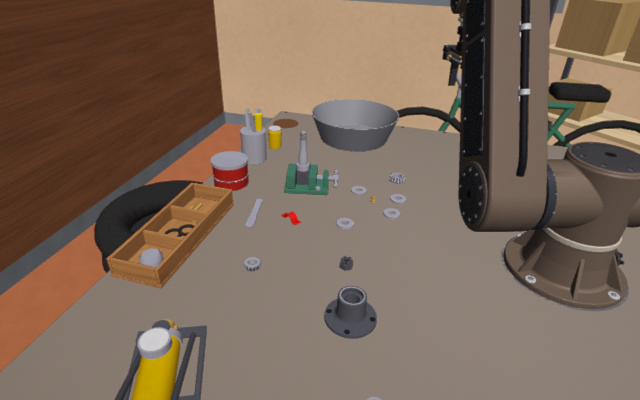

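The top view shows the hub at (162,269), the nut at (239,250), the small bearing at (211,155) and the big bearing at (448,282). The washers are at (316,233), (400,235), (356,286) and (395,290), so the leftmost is (316,233). The vise is at (390,163), with the axle tip near (405,144). I'll measure these next.

```bash
cat > h.py <<'E'
import numpy as np, cv2
from cell import monitor, viewer, order, env
def ray(n,u,v):
    i=viewer.camera_info(n); T=np.array(i["camera_from_world"]); R,t=T[:3,:3],T[:3,3]
    return -R.T@t, R.T@np.linalg.solve(np.array(i["K"]),[u,v,1.])
def onz(n,u,v,z):
    c,d=ray(n,u,v); return c+d*(z-c[2])/d[2]
def proj(n,p):
    i=viewer.camera_info(n); T=np.array(i["camera_from_world"]); q=np.array(i["K"])@(T[:3,:3]@np.array(p,float)+T[:3,3]); return q[:2]/q[2]
def tri(a,b):
    (c1,d1),(c2,d2)=ray("top",*a),ray("side",*b)
    s=np.linalg.lstsq(np.c_[d1,-d2],c2-c1,rcond=None)[0]; p,q=c1+s[0]*d1,c2+s[1]*d2
    return (p+q)/2,np.linalg.norm(p-q)
def rel(p,st=None):
    """shift in tool axes /150 from measured TCP to p"""
    from scipy.spatial.transform import Rotation as R
    st=st or monitor.state(); M=R.from_euler('xyz',st['tcp_rot']).as_matrix()
    return M.T@(np.array(p)-st['eef_pos'])/150
E
python3 - <<'E'
from h import *
t=cv2.imread("pics/top0.png"); s=cv2.imread("pics/side0.png")
def crop(im,u,v,r=25,k=8): return cv2.resize(im[v-r:v+r,u-r:u+r],None,fx=200*k/8/r/2*1,fy=200*k/8/r/2,interpolation=cv2.INTER_NEAREST)
A=np.hstack([crop(t,*p) for p in((162,269),(211,155),(316,233),(448,282))])
B=np.hstack([crop(s,*p) for p in((351,310),(252,264),(345,223),(398,178))])
cv2.imwrite("pics/c1.png",np.vstack([A,B]))
a=cv2.resize(t[125:215,355:430],None,fx=5,fy=5,interpolation=0); b=cv2.resize(s[125:200,280:345],None,fx=6,fy=6,interpolation=0)
b=np.vstack([b]); 
C=np.zeros((450,765+10,3),np.uint8); C[:450,:375]=a; C[:450,385:775]=b
cv2.imwrite("pics/c2.png",C)
# contours: bright steel and dark hub by deviation from bench background
g=cv2.cvtColor(t,cv2.COLOR_BGR2HSV).astype(int)
bg=cv2.medianBlur(t,101).astype(int)
m=(np.abs(t.astype(int)-bg).max(2)>22).astype(np.uint8)
for c in cv2.findContours(m,cv2.RETR_EXTERNAL,cv2.CHAIN_APPROX_NONE)[0]:
    if 30<cv2.contourArea(c)<4000:
        x,y,w,h=cv2.boundingRect(c); (u,v),r=cv2.minEnclosingCircle(c)
        e=cv2.fitEllipse(c)
        if 105<v<310 and 130<u<470: print((x,y,w,h),np.round(e[0],2),np.round(e[1],1),np.round(onz("top",*e[0],5),1))
E
```

```text
(384, 279, 22, 22) [394.43 289.57] [20.  21.1] [ 388.6 -184.8    5. ]
(345, 275, 22, 22) [355.46 285.27] [20.3 20.8] [ 395.5 -102.7    5. ]
(436, 270, 24, 24) [447.55 281.8 ] [21.9 22.2] [ 407.4 -297.5    5. ]
(140, 244, 51, 50) [164.67 268.41] [48.5 50.5] [420.3 292.2   5. ]
(231, 243, 17, 14) [238.85 249.55] [13.9 15. ] [463.  142.3   5. ]
(390, 224, 21, 22) [399.76 234.65] [19.6 20.4] [ 503.5 -194.7    5. ]
(306, 222, 22, 22) [316.44 232.64] [19.9 20.2] [502.7 -18.1   5. ]
(297, 154, 23, 28) [307.53 167.53] [10.4 34.4] [640.1   4.9   5. ]
(202, 146, 19, 19) [210.95 154.76] [16.3 17.3] [660.2 209.7   5. ]
(364, 131, 59, 78) [391.17 167.89] [50.7 78.4] [ 645.6 -174.4    5. ]
(277, 114, 63, 16) [303.41 121.97] [ 8.2 86.1] [738.5  16.7   5. ]
```

View pics/c1.png

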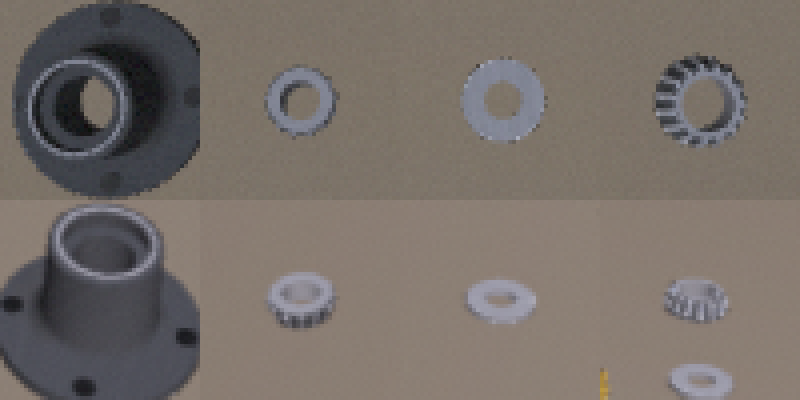

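View pics/c2.png

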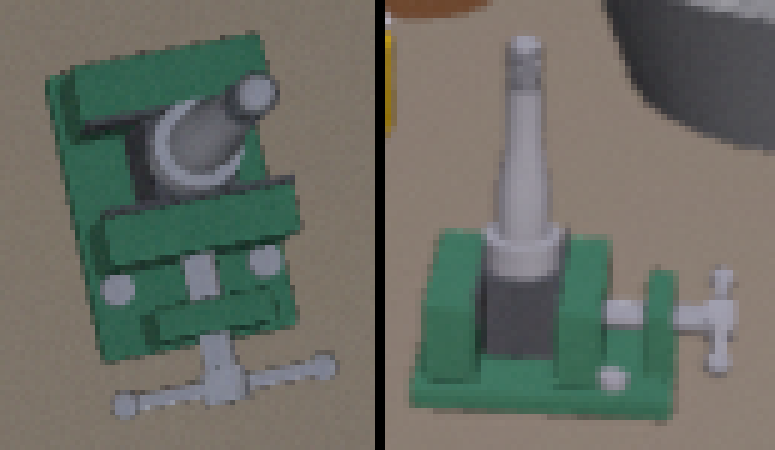

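The crops show the hub nose rim, the small bearing with its wide end up, the leftmost washer and the big bearing with its narrow end up. The axle tip is near top (406.3,143.3) and side (302.8,132), and the shoulder ring is near top (394.1,153.5).

Run:
```python
from h import *
np.set_printoptions(suppress=True,precision=1)
print("tip",onz("top",406.3,143.3,172),onz("side",302.8,133,172),tri((406.3,143.3),(302.8,132.5)))
print("shoulder",onz("top",394.1,153.5,75), onz("side",280+(523-385)/6-.5,125+242/6-.5,75))
print("big",onz("top",447.5,281.5,6),onz("top",449,282.5,16),onz("side",398-25+(698-600)/4-.5,178-25+87/4-.5,16))
print("small",onz("top",210.95,154.8,11),onz("top",211.5,154.5,14),onz("side",252-25+(302-200)/4-.5,264-25+92/4-.5,14))
print("hub",onz("top",164.67,268.4,9),onz("top",137+79/4-.5,244+108/4-.5,62),onz("side",326+105/4-.5,285+42/4-.5,62))
print("washer",onz("top",316.4,232.6,4),onz("side",345-25+101/4-.5,223-25+99/4-.5,5))
print("nut",onz("top",239,249.5,15))
# vise directions: crossbar ends
p=onz("top",355+124/5,125+405/5,34);q=onz("top",355+324/5,125+367/5,34);print(p,q,np.arctan2(*(p-q)[1::-1]))
```

```text
tip [ 662.9 -165.2  172. ] [ 660.7 -150.3  172. ] (array([ 665. , -166.4,  166.4]), np.float64(1.6265001282942215))
shoulder [ 663.2 -165.    75. ] [ 661.8 -154.    75. ]
big [ 408.1 -297.     6. ] [ 407.2 -296.7   16. ] [ 408.3 -299.3   16. ]
small [659.1 208.4  11. ] [659.2 206.6  14. ] [659.8 210.   14. ]
hub [420.7 291.    9. ] [420.9 290.4  62. ] [422.8 293.3  62. ]
washer [502.7 -18.    4. ] [503.7 -15.    5. ]
nut [463.5 140.6  15. ]
[ 560.9 -145.8   34. ] [ 579.2 -228.8   34. ] 1.7884575574414205
```

Top-view positions agree with each other: axle (663,-165), big bearing (407.5,-297), small bearing (659,207.5), hub (421,290.5), washer (502.8,-17.5). The side view is within about 3 mm of these, apart from the axle, where my side readings are rough. I'll turn to yaw 0 and go above the big bearing.

>>> move_arm(moves=[0,0,0,0.095,0,0,0,0.095,0,0,0,0.095,0.18,-0.354,0,0,0.18,-0.354,0,0,0.18,-0.354,0,0,0.18,-0.354,0,0,0.18,-0.354,0,0,0,0,0.25,0,0,0,0.25,0], claw=70)

```text
t: 1.35
eef_pos: [406.5, -296.7, 100.7]
tcp_rot: [3.141, -0.001, 0.003]
ft_force: [0.2, -0.6, -1.0]
opening: 0.734
grip_force: 0.0
```

Run:
```python
from h import *
t=viewer.read_camera("top")[:,:,::-1]; s=viewer.read_camera("side")[:,:,::-1]
a=cv2.resize(t[220:340,390:510],(480,480)[::1],interpolation=0)[:, :400]
b=cv2.resize(s[110:210,350:450],(400,400),interpolation=0); a=cv2.resize(t[235:335,410:510],(400,400),interpolation=0)
cv2.imwrite("pics/c3.png",np.hstack([a,b]))
st=monitor.state();p=st['eef_pos'];print(p)
for dy in(-35,0,35):
    q=p+[0,dy,0]; print((proj("top",q)-[410,235])*4,(proj("side",q)-[350,110])*4+[400,0])
```

```text
[ 404.62039829 -295.94604262   98.46626723]
[288.13352057 216.93442808] [612.35009842 140.73697688]
[215.17699158 215.16767846] [606.86845605 159.5512815 ]
[141.97937255 213.39509048] [601.12835173 179.25268924]
```

View pics/c3.png

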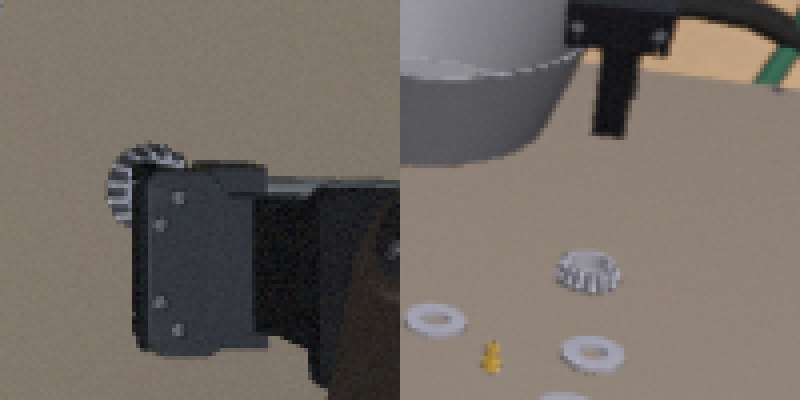

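Run:
```python
from h import *
np.set_printoptions(suppress=True,precision=0)
p=np.array([405.5,-296.3,99.5])
for d in [(0,-35,0),(0,35,0),(0,-35,78),(0,35,78),(37,90,78),(37,-90,78),(-37,90,78),(90,37,78),(90,-37,78),(-90,37,78),(37,37,78),(-37,37,78)]:
    q=p+d; print(d,(proj("top",q)-[410,235])*4,(proj("side",q)-[350,110])*4+[400,0])
print(proj("side",(407.5,-297,16)),proj("side",(502.8,-17.5,5)))
t=viewer.read_camera("top")[:,:,::-1]; s=viewer.read_camera("side")[:,:,::-1]
cv2.imwrite("pics/c4.png",cv2.resize(np.hstack([t[100:400,300:640],s[0:300,250:640]]),(800,330)))
print(monitor.state()['eef_pos'],monitor.state()['joints'])
```

```text
(0, -35, 0) [290. 215.] [611. 139.]
(0, 35, 0) [143. 212.] [600. 178.]
(0, -35, 78) [368. 239.] [626.  39.]
(0, 35, 78) [206. 235.] [615.  74.]
(37, 90, 78) [ 79. 144.] [550.  97.]
(37, -90, 78) [493. 154.] [584.   8.]
(-37, 90, 78) [ 77. 321.] [662. 112.]
(90, 37, 78) [201.  22.] [485.  58.]
(90, -37, 78) [370.  27.] [502.  23.]
(-90, 37, 78) [201. 452.] [749.  93.]
(37, 37, 78) [201. 147.] [561.  68.]
(-37, 37, 78) [201. 324.] [669.  82.]
[397. 175.] [345. 222.]
[ 406. -298.  102.] [-1.  0.  2. -0.  1.  1.]
```

View pics/c4.png

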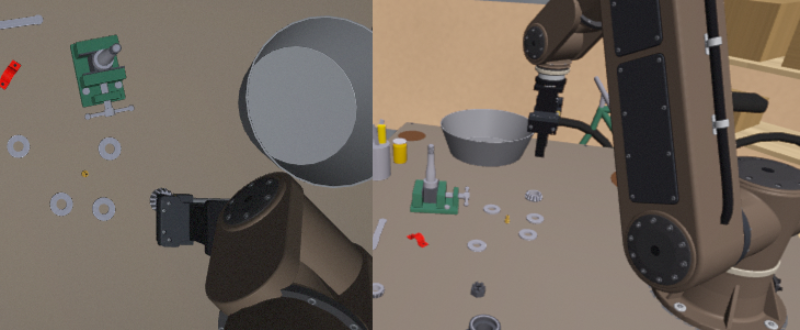

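The top view shows the hand's plate over the bearing. The side view shows one fingertip, at crop (609,136), where I expected two. I'll shut the fingers to see where the TCP really is.

>>> move_arm(moves=[0,0,0,0,0,0,0,0,0,0,0,0,0,0,0,0,0,0,0,0,0,0,0,0,0,0,0,0], claw=0)

```text
t: 2.42
eef_pos: [405.9, -297.4, 101.2]
tcp_rot: [-3.142, 0.0, 0.001]
ft_force: [-0.2, 0.4, -0.0]
opening: 0.058
grip_force: 0.0
```

Run:
```python
from h import *
np.set_printoptions(suppress=True,precision=1)
P=[]
for i in range(4):
    s=viewer.read_camera("side")[:,:,::-1]; P.append(monitor.state()['eef_pos'])
print(np.array(P))
p=np.mean(P,0); t=viewer.read_camera("top")[:,:,::-1]
q=proj("side",p);print(q, (q-[360,90])*6,(proj("top",p)-[420,250])*6,monitor.state()['opening'])
a=cv2.resize(t[250:320,420:486],(396,420),interpolation=0); b=cv2.resize(s[90:160,360:426],(396,420),interpolation=0)
cv2.imwrite("pics/c5.png",np.hstack([a,b]))
```

```text
[[ 405.9 -297.5  101.2]
 [ 405.9 -297.5  101.2]
 [ 405.9 -297.5  101.2]
 [ 405.9 -297.5  101.2]]
[401.5 148.7] [248.7 352.5] [270.9 229.8] 0.001975367040900499
```

View pics/c5.png

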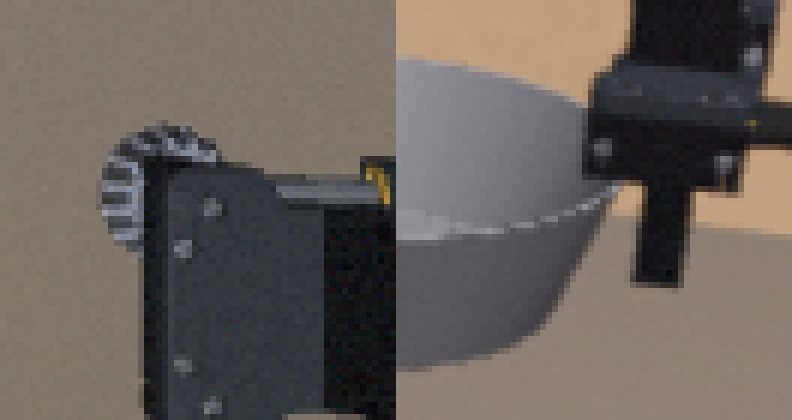

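```bash
python3 - <<'E'
from h import *
np.set_printoptions(suppress=True,precision=1)
print(tri((443.7,300),(404.6,120.4)))
for y in(-330,-297,-260):
  c,d=ray("side",403.7,137.8); print(c+d*(y-c[1])/d[1])
for u,v in((391.7,119.2),(417.5,121.7)):
  c,d=ray("side",u,v); print([c+d*(y-c[1])/d[1] for y in(-297,-260)])
import env if False else None
E
python3 - <<'E'
from cell import env; print([a for a in dir(env) if a[0]!='_'],env.grip_depth)
E
```

```text
['IKError', 'grip_depth'] 18.8  File "<stdin>", line 8
    import env if False else None
               ^^
SyntaxError: invalid syntax
```

Run:
```python
from h import *
np.set_printoptions(suppress=True,precision=1)
print(tri((443.7,300),(404.6,120.4)))
for y in(-330,-297,-260):
  c,d=ray("side",403.7,137.8); print(c+d*(y-c[1])/d[1])
for u,v in((391.7,119.2),(417.5,121.7)):
  c,d=ray("side",u,v); print([c+d*(y-c[1])/d[1] for y in(-297,-260)])
```

```text
(array([ 401.9, -216.7,  217.8]), np.float64(3.6163366619169897))
[ 405.9 -330.   122.3]
[ 404.1 -297.   135.9]
[ 402.  -260.   151.2]
[array([ 444.5, -297. ,  186.5]), array([ 441.1, -260. ,  200.2])]
[array([ 373. , -297. ,  188.6]), array([ 371.9, -260. ,  202.2])]
```

Rays put the body's underside at z≈218 and the shut tip at about 137–140, while the reading is 101. I'll go down in steps with the fingers open and check that offset from closer in.

>>> move_arm(moves=[0.01,0,0.2,0,0,0,0.2,0,0,0,0,0,0,0,0,0], claw=80)

```text
t: 3.18
eef_pos: [407.7, -297.8, 42.0]
tcp_rot: [3.141, -0.001, 0.001]
ft_force: [0.1, -0.2, -0.1]
opening: 0.369
grip_force: 0.0
```

Run:
```python
from h import *
np.set_printoptions(suppress=True,precision=1)
s=viewer.read_camera("side")[:,:,::-1];t=viewer.read_camera("top")[:,:,::-1]
st=monitor.state();p=st['eef_pos'];print(p,st['ft_force'],st['opening'])
for dy in(40,-40): print((proj("side",p+[0,dy,0])-[360,120])*6+[396,0], (proj("side",p+[0,dy,38])-[360,120])*6+[396,0])
a=cv2.resize(t[250:320,420:486],(396,420),interpolation=0); b=cv2.resize(s[120:190,360:426],(396,420),interpolation=0)
cv2.imwrite("pics/c6.png",np.hstack([a,b]))
```

```text
[ 407.9 -297.9   42.3] [-0.5 -0.3  0.3] 0.4505743247822439
[615.  315.7] [625.1 245. ]
[634.8 246.2] [644.7 178. ]
```

View pics/c6.png

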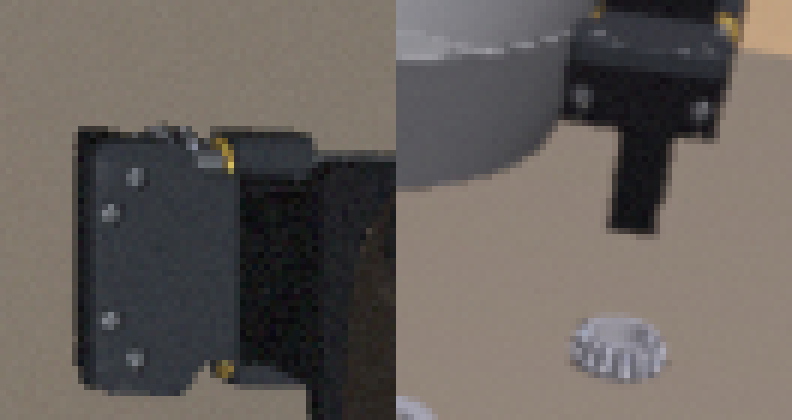

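Run:
```python
from h import *
np.set_printoptions(suppress=True,precision=1)
for y in(-298,-276,-264):
  c,d=ray("side",399.5,158.8); print(c+d*(y-c[1])/d[1])
print(monitor.state()['opening'])
```

```text
[ 407.4 -298.    68.4]
[ 406.1 -276.    78.7]
[ 405.4 -264.    84.4]
0.4505743247822439
```

>>> move_arm(moves=[0,0,0.1,0,0,0,0.06,0,0,0,0,0,0,0,0,0,0,0,0,0], claw=80)

```text
t: 3.9
eef_pos: [407.5, -297.6, 17.4]
tcp_rot: [3.141, -0.0, 0.001]
ft_force: [0.2, -0.0, -0.1]
opening: 0.839
grip_force: 0.0
```

Run:
```python
from h import *
np.set_printoptions(suppress=True,precision=1)
s=viewer.read_camera("side")[:,:,::-1];t=viewer.read_camera("top")[:,:,::-1]
st=monitor.state();p=st['eef_pos'];print(p,st['ft_force'],st['opening'])
a=cv2.resize(t[250:320,420:486],(396,420),interpolation=0); b=cv2.resize(s[120:190,360:426],(396,420),interpolation=0)
cv2.imwrite("pics/c7.png",np.hstack([a,b]))
```

```text
[ 407.5 -297.6   17.4] [0.8 0.  0.6] 0.8422404558226679
```

View pics/c7.png

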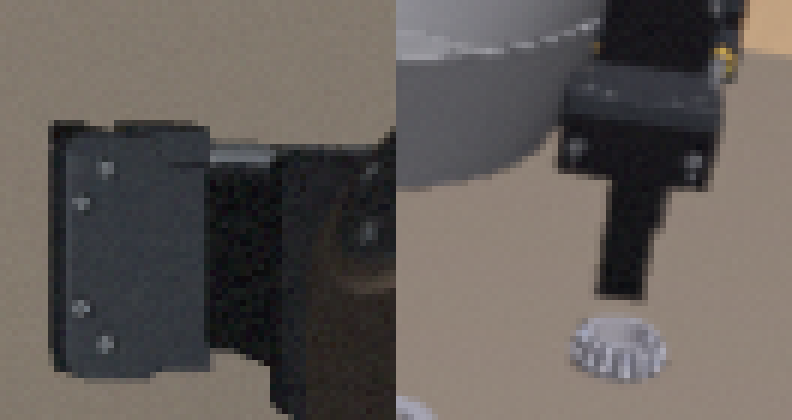

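The near fingertip at crop (620,298) still works out at about z=56, and the reading is 17. That offset of roughly 39 mm has stayed constant. Going lower, watching the force.

>>> move_arm(moves=[0,0,0.1,0,0,0,0,0,0,0,0,0])

```text
t: 4.38
eef_pos: [407.3, -297.4, 2.0]
tcp_rot: [-3.141, 0.0, 0.001]
ft_force: [-0.4, -0.4, 0.0]
opening: 0.841
grip_force: 0.0
```

Run:
```python
from h import *
np.set_printoptions(suppress=True,precision=1)
for y in(-257.6,-245.6):
  c,d=ray("side",397.3,169.7); print(c+d*(y-c[1])/d[1])
s=viewer.read_camera("side")[:,:,::-1]
st=monitor.state();print(st['eef_pos'],st['ft_force'])
c=s[150:200,360:430]; cv2.imwrite("pics/c8.png",cv2.resize(c,None,fx=6,fy=6,interpolation=0))
```

```text
[ 406.8 -257.6   52.2]
[ 406.  -245.6   58.2]
[ 407.4 -297.5    2.1] [ 0.  -0.2 -0.3]
```

View pics/c8.png

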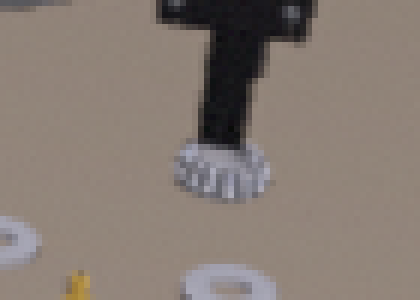

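The near fingertip is at pixel (396.7,173.8), level with the bearing's top edge in the image. That's about z≈40 at the finger's own y, and there's no contact force. I'll keep lowering with force checks.

>>> move_arm(moves=[0,0,0.067,0,0,0,0,0,0,0,0.067,0,0,0,0,0,0,0,0.02,0,0,0,0,0])

```text
t: 5.18
eef_pos: [407.4, -297.4, -21.0]
tcp_rot: [-3.142, 0.0, 0.001]
ft_force: [0.6, -0.5, -0.5]
opening: 0.838
grip_force: 0.0
```

Run:
```python
from h import *
s=viewer.read_camera("side")[:,:,::-1]
st=monitor.state();print(st['eef_pos'],st['ft_force'])
c=s[150:200,360:430]; cv2.imwrite("pics/c9.png",cv2.resize(c,None,fx=6,fy=6,interpolation=0))
for o in (36,38,40):
  for dy in(40,52): print(o,(proj("side",st['eef_pos']+[0,dy,o])-[360,150])*6)
```

```text
[ 407.41798292 -297.47634527  -20.85113283] [0.95758843 0.19857656 1.2120442 ]
36 [212.7995151  185.40149192]
36 [209.62905461 196.73479674]
38 [213.31105061 181.82400065]
38 [210.1419041  193.13882815]
40 [213.82345662 178.24042147]
40 [210.65563319 189.53669197]
```

View pics/c9.png

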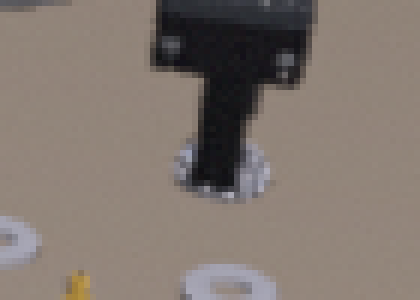

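The fingertip at crop (217,190) matches a reading bias of about 38–40 mm, and at reading −21 there's still no contact. I'll feel for the bench in small steps to pin the bias down.

>>> move_arm(moves=[0,0,0.067,0,0,0,0,0,0,0,0.013,0,0,0,0,0])

```text
t: 5.72
eef_pos: [407.4, -297.5, -32.9]
tcp_rot: [-3.142, 0.0, 0.001]
ft_force: [-0.6, -0.4, -0.0]
opening: 0.843
grip_force: 0.0
```

>>> move_arm(moves=[0,0,0.01,0,0,0,0,0])

```text
t: 5.98
eef_pos: [407.4, -297.5, -34.4]
tcp_rot: [3.141, -0.0, 0.001]
ft_force: [-0.2, 0.4, -0.3]
opening: 0.838
grip_force: 0.0
```

>>> move_arm(moves=[0,0,0.007,0,0,0,0,0])

```text
t: 6.22
eef_pos: [407.4, -297.5, -35.5]
tcp_rot: [3.142, -0.0, 0.001]
ft_force: [0.1, 0.1, 1.5]
opening: 0.842
grip_force: 0.0
```

>>> move_arm(moves=[0,0,0.007,0,0,0,0,0])

```text
t: 6.48
eef_pos: [407.4, -297.5, -36.5]
tcp_rot: [3.142, 0.0, 0.001]
ft_force: [-1.1, 0.1, -0.4]
opening: 0.841
grip_force: 0.0
```

>>> move_arm(moves=[0,0,0.007,0,0,0,0,0])

```text
t: 6.72
eef_pos: [407.4, -297.4, -37.6]
tcp_rot: [-3.142, 0.0, 0.001]
ft_force: [-1.2, 0.1, 0.6]
opening: 0.839
grip_force: 0.0
```

>>> move_arm(moves=[0,0,0.007,0,0,0,0,0])

```text
t: 6.98
eef_pos: [407.4, -297.5, -38.1]
tcp_rot: [3.141, -0.0, 0.001]
ft_force: [-1.2, 1.6, 8.4]
opening: 0.842
grip_force: 4.0
```

>>> move_arm(moves=[0,0,0.007,0,0,0,0,0])

```text
t: 7.22
eef_pos: [407.5, -297.6, -38.2]
tcp_rot: [3.141, -0.001, 0.001]
ft_force: [-3.3, 2.4, 24.2]
opening: 0.843
grip_force: 12.2
```

The bench is at reading −38.0, so true z is the reading plus 38. I'll raise to tip height 8.5 mm and grip the bearing's upper part.

>>> move_arm(moves=[0,0,-0.068,0,0,0,0,0])

```text
t: 7.48
eef_pos: [407.7, -297.7, -28.9]
tcp_rot: [3.141, -0.001, 0.001]
ft_force: [-0.4, -0.2, -0.1]
opening: 0.836
grip_force: 0.0
```

>>> move_arm(moves=[0,0,0,0,0,0,0,0,0,0,0,0,0,0,0,0,0,0,0,0,0,0,0,0], claw=30)

```text
t: 8.22
eef_pos: [407.4, -297.4, -29.5]
tcp_rot: [-3.142, 0.0, 0.001]
ft_force: [-0.5, 0.4, -0.5]
opening: 0.427
grip_force: 30.0
```

>>> move_arm(moves=[0,0,-0.31,0,0,0,-0.31,0,0,0,-0.31,0,0,0,-0.31,0,0,0,0,0])

```text
t: 8.85
eef_pos: [408.4, -298.4, 159.5]
tcp_rot: [3.137, -0.004, 0.001]
ft_force: [0.4, -0.3, -1.2]
opening: 0.426
grip_force: 30.0
```

Run:
```python
from h import *
np.set_printoptions(suppress=True,precision=1)
s=viewer.read_camera("side")[:,:,::-1];t=viewer.read_camera("top")[:,:,::-1]
st=monitor.state();p=st['eef_pos'];print(p,st['opening'],st['grip_force'])
q=p+[0,0,38]
uv=proj("side",q);ut=proj("top",q);print(uv,ut)
x,y=int(uv[0])-33,int(uv[1])-35; X,Y=int(ut[0])-33,int(ut[1])-35;print((X,Y),(x,y))
print((uv-[x,y])*6+[396,0],(ut-[X,Y])*6)
cv2.imwrite("pics/c10.png",np.hstack([cv2.resize(im,(396,420),interpolation=0) for im in(t[Y:Y+70,X:X+66],s[y:y+70,x:x+66])]))
```

```text
[ 407.1 -297.2  156.3] 0.42786421324935214 29.999553775414824
[405.4 118.2] [486.5 294.6]
(453, 259) (372, 83)
[596.6 211.2] [201.2 213.8]
```

View pics/c10.png

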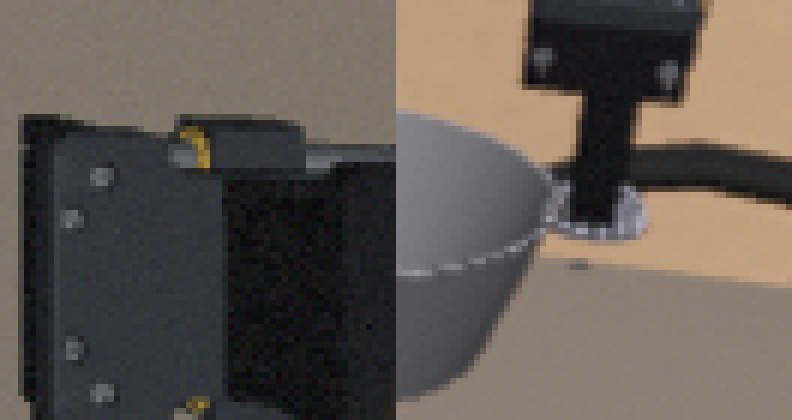

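The held bearing sits at crop (597,215) in the side view, centred on the predicted x. I'll carry it over the axle and then compare the two numerically.

>>> move_arm(moves=[0.341,-0.176,0,0,0.341,-0.176,0,0,0.341,-0.176,0,0,0.341,-0.176,0,0,0.341,-0.176,0,0,0,0,0,0,0,0,0,0])

```text
t: 9.82
eef_pos: [662.0, -165.0, 154.4]
tcp_rot: [-3.141, 0.003, 0.002]
ft_force: [-0.0, 0.3, -1.8]
opening: 0.429
grip_force: 30.0
```

Run:
```python
from h import *
np.set_printoptions(suppress=True,precision=1)
s=viewer.read_camera("side")[:,:,::-1];t=viewer.read_camera("top")[:,:,::-1]
cv2.imwrite("pics/s11.png",s);cv2.imwrite("pics/t11.png",t)
st=monitor.state();p=st['eef_pos'];print(p,st['ft_force'])
b=p+[0,0,38-8.5]; print("bearing under centre side/top",proj("side",b),proj("top",b)); print("axis tip",proj("side",(663.2,-165.2,172)))
ut=proj("top",b).astype(int); us=proj("side",b).astype(int)
g=lambda im:cv2.cvtColor(im,cv2.COLOR_BGR2GRAY)
print(us);print(g(s)[us[1]-12:us[1]+22,us[0]-14:us[0]+15])
cv2.imwrite("pics/c11.png",np.hstack([cv2.resize(im,(396,420),interpolation=0) for im in(t[ut[1]-30:ut[1]+40,ut[0]-33:ut[0]+33],s[us[1]-30:us[1]+40,us[0]-33:us[0]+33])]))
```

```text
[ 661.9 -165.8  155.8] [ 1.   0.6 -1.3]
bearing under centre side/top [304.2 126.2] [408.6 142.3]
axis tip [303.6 130.9]
[304 126]
[[125 126 125 126 126 122  94  35  15  21  21  20  14  18  20  20  34  42
   40  41  59 111 135 107 102 108 113 114 119]
 [126 125 126 125 127 123  93  31  21  22  23  22  22  15  24  20  37  41
   42  40  45  83 102 109 110 105 109 114 116]
 [125 126 125 125 127 122  93  33  21  22  18  23  20  23  18  22  37  42
   42  38  43  89 112 104 148 111 109 112 116]
 [128 127 127 126 127 122  96  33  12  20  18  17  16  19  17  24  33  44
   41  38  45  90 119  89 100 113 108 111 115]
 [125 126 126 127 126 129 115  40  19  21  20  16  23  16  21  19  37  37
   38  39  58 105 123 100  62  87 111 106 115]
 [ 91  96 103 115 120 127 118  44  19  18  18  16  23  17  18  39  67  62
   56  44  57 107 126 115  57  52  73 104 118]
 [ 81  80  83  87  91 104 107  38  18  22  18  19  18  19  25  67 122 137
  117  94  73 107 126 122  82  45  47  65  96]
 [ 81  81  82  80  79  84  80  29  12  19  15  21  20  17  21  64 119 128
  115 128 139 126 127 128 115  54  48  49  55]
 
[... 2445 characters left out ...]
128 128 127 122 110 128 140 145 146 132 113 127
  129 128 127 129 128 128 128 128 128 127 128]
 [127 127 127 128 127 127 127 128 128 122 110 128 141 145 147 133 115 126
  128 127 128 129 127 128 129 129 129 129 129]
 [127 127 127 128 126 127 129 128 127 124 112 132 142 148 146 133 113 128
  128 128 128 129 130 128 128 128 129 130 127]
 [127 127 129 127 128 127 129 129 128 124 113 132 142 148 147 134 114 126
  129 128 127 128 128 128 129 127 129 129 129]
 [128 128 127 128 128 126 127 128 129 123 115 133 143 148 148 135 116 126
  130 129 128 128 129 128 128 130 129 128 128]
 [128 128 126 128 128 128 129 127 127 124 115 133 144 150 148 137 120 127
  128 128 128 127 128 128 129 129 128 128 129]]
```

View pics/c11.png

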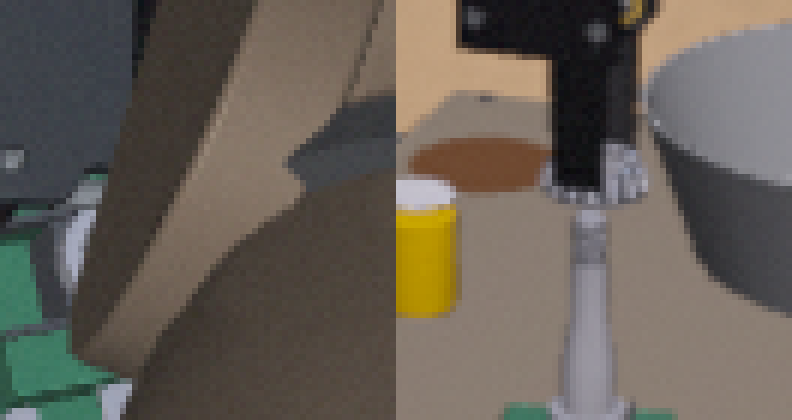

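Run:
```python
from h import *
np.set_printoptions(suppress=True,precision=2)
print("bearing near bottom",[proj("side",(661.9,-165.5+25+b,185.3)) for b in(-10,0,10)])
print("tip far edge",proj("side",(663.2,-165.2-5,172)),"near",proj("side",(663.2,-165.2+5,172)))
print("shoulder left/right", proj("side",(663.2+18,-165.2,75)),proj("side",(663.2-18,-165.2,75)))
s=cv2.imread("pics/s11.png",0); 
for v in (150,160,165,168,170): print(v,s[v,290:318])
# body near face
print(onz("top",456.7,300,156.3+38+78),onz("top",443.7,300,101.2+38+78))
t=cv2.imread("pics/t11.png")
```

```text
bearing near bottom [array([302.43, 128.24]), array([301.27, 129.59]), array([300.1 , 130.97])]
tip far edge [304.16 130.19] near [303.03 131.53]
shoulder left/right [297.19 162.12] [309.33 164.01]
150 [128 127 126 127 130 126 128 127 124 111 118 138 146 150 151 142 127 127
 128 128 127 127 127 128 128 128 128 128]
160 [128 125 127 127 126 128 128 123 110 118 135 143 149 148 149 145 131 118
 127 127 128 128 129 129 128 129 128 128]
165 [ 99  99  99  97 100  96  97 128 150 153 148 146 150 149 148 151 156 153
 137  98  86 102 103 101 100 102 101 113]
168 [101  99  98  99  99  93  81 103 121 129 136 139 141 145 147 143 140 132
 114  86  89  97  99  99  97 100  95  92]
170 [100 100  99 100  99  89  70  89 110 130 135 138 142 145 146 142 135 110
  87  81  97  99  99  98  98  98  98  87]
[ 408.39 -217.92  272.3 ] [ 400.02 -217.22  217.2 ]
```

The side view shows the bearing directly over the axle tip: bearing centre column 304.2, axle 303.2. It needs about 2 mm in +x, and y agrees. I'll shift and lower it in stages.

>>> move_arm(moves=[0.013,-0.002,0.05,0,0,0,0.05,0,0,0,0.05,0,0,0,0.05,0,0,0,0.05,0,0,0,0,0])

```text
t: 10.68
eef_pos: [664.7, -164.8, 118.3]
tcp_rot: [-3.141, 0.001, 0.001]
ft_force: [0.2, 0.2, -1.7]
opening: 0.428
grip_force: 30.0
```

>>> move_arm(moves=[0,0,0.04,0,0,0,0.04,0,0,0,0.04,0,0,0,0,0])

```text
t: 11.18
eef_pos: [664.7, -164.8, 100.4]
tcp_rot: [-3.141, 0.001, 0.001]
ft_force: [-0.0, 0.5, -1.1]
opening: 0.429
grip_force: 30.0
```

>>> move_arm(moves=[0,0,0.04,0,0,0,0.04,0,0,0,0,0])

```text
t: 11.55
eef_pos: [664.7, -164.8, 88.4]
tcp_rot: [-3.141, 0.001, 0.001]
ft_force: [0.1, 0.7, -1.5]
opening: 0.427
grip_force: 30.0
```

>>> move_arm(moves=[0,0,0.03,0,0,0,0.03,0,0,0,0,0])

```text
t: 11.92
eef_pos: [664.7, -164.8, 79.6]
tcp_rot: [-3.141, 0.001, 0.001]
ft_force: [0.3, 0.3, -0.7]
opening: 0.429
grip_force: 30.0
```

>>> move_arm(moves=[0,0,0.02,0,0,0,0.02,0,0,0,0,0])

```text
t: 12.3
eef_pos: [664.8, -164.8, 73.8]
tcp_rot: [-3.142, 0.0, 0.001]
ft_force: [0.3, 1.6, -0.6]
opening: 0.433
grip_force: 30.0
```

>>> move_arm(moves=[0,0,0.02,0,0,0,0.02,0,0,0,0,0])

```text
t: 12.68
eef_pos: [664.8, -164.8, 67.7]
tcp_rot: [-3.142, 0.0, 0.001]
ft_force: [0.3, -0.7, -1.7]
opening: 0.428
grip_force: 30.0
```

>>> move_arm(moves=[0,0,0.02,0,0,0,0.02,0,0,0,0,0])

```text
t: 13.05
eef_pos: [664.8, -164.9, 61.7]
tcp_rot: [-3.142, 0.0, 0.001]
ft_force: [0.2, 0.5, -1.5]
opening: 0.431
grip_force: 30.0
```

>>> move_arm(moves=[0,0,0.013,0,0,0,0,0])

```text
t: 13.3
eef_pos: [664.9, -164.9, 60.0]
tcp_rot: [3.142, 0.0, 0.001]
ft_force: [-0.0, -0.4, -2.1]
opening: 0.432
grip_force: 30.0
```

>>> move_arm(moves=[0,0,0,0,0,0,0,0,0,0,0,0,0,0,0,0], claw=70)

```text
t: 13.8
eef_pos: [665.0, -164.9, 60.2]
tcp_rot: [3.141, -0.0, 0.001]
ft_force: [-0.5, -0.2, -0.3]
opening: 0.73
grip_force: 0.0
```

>>> move_arm(moves=[0,0,-0.3,0,0,0,-0.3,0,0,0,-0.3,0,0,0,0,0])

```text
t: 14.3
eef_pos: [666.3, -165.3, 199.1]
tcp_rot: [3.139, -0.006, 0.001]
ft_force: [-0.9, 0.3, -1.2]
opening: 0.739
grip_force: 0.0
```

Run:
```python
from h import *
np.set_printoptions(linewidth=200)
s=viewer.read_camera("side")[:,:,::-1];cv2.imwrite("pics/s12.png",s)
print(monitor.state()['eef_pos'])
for z in(75,83,91): print(z,proj("side",(664,-165,z)),proj("side",(664,-140,z)))
for a,z in((25,75),(25,83),(21,91)): print(proj("side",(664+a,-165,z)),proj("side",(664-a,-165,z)))
g=cv2.cvtColor(s,cv2.COLOR_BGR2GRAY); print(g[145:178,286:322])
```

```text
[ 665.36458669 -164.98686477  196.58541968]
75 [302.94582046 163.05149313] [300.19632766 166.87643647]
83 [302.97336463 160.50000861] [300.21442508 164.29465342]
91 [303.00110492 157.93035608] [300.2326536 161.6941677]
[294.56031232 161.74632796] [311.41116241 164.36908406]
[294.55811806 159.20230866] [311.4690137  161.81010729]
[295.90174562 156.8458518 ] [310.15760142 159.02358868]
[[125 125 126 ... 127 126 128]
 [125 125 127 ... 126 126 126]
 [126 125 125 ... 126 127 127]
 ...
 [ 99  98  96 ... 165 160 150]
 [ 93  89  92 ... 156 155 153]
 [ 92  87  87 ... 152 153 155]]
```

Run:
```python
from h import *
a=cv2.imread("pics/s12.png").astype(int);b=cv2.imread("pics/side0.png").astype(int)
d=np.abs(a-b).max(2)[140:180,280:330]>20
v,u=np.where(d);print(u.min()+280,u.max()+280,v.min()+140,v.max()+140)
for r in range(8,32): print(r+140,''.join('#' if x else '.' for x in d[r]))
```

```text
294 311 157 166
148 ..................................................
149 ..................................................
150 ..................................................
151 ..................................................
152 ..................................................
153 ..................................................
154 ..................................................
155 ..................................................
156 ..................................................
157 .................##...............................
158 ................##..........#.....................
159 ................###........###....................
160 ................#.##........##....................
161 ..............####.#..##...#.##...................
162 ...............#..####.##.#.#.##..................
163 ................######.##.#..##...................
164 ...............#######.##..#..#...................
165 .................##.##.##..#......................
166 ..................####.#####......................
167 ..................................................
168 ..................................................
169 ..................................................
170 ..................................................
171 ..................................................
```

The bearing is seated: in the side view it spans rows 157–166.9 and columns 294.5–311.5, as predicted. Now the hub.

>>> move_arm(moves=[-0.181,-0.338,0,0,-0.181,-0.338,0,0,-0.181,-0.338,0,0,-0.181,-0.338,0,0,-0.181,-0.338,0,0,-0.181,-0.338,0,0,-0.181,-0.338,0,0,-0.181,-0.338,0,0,-0.181,-0.338,0,0,0,0,0,0], claw=90)

```text
t: 15.6
eef_pos: [417.7, 293.5, 193.9]
tcp_rot: [3.141, 0.002, 0.006]
ft_force: [-0.0, -0.5, 0.1]
opening: 0.946
grip_force: 0.0
```

>>> move_arm(moves=[0,0,0.3,0,0,0,0.3,0,0,0,0.25,0,0,0,0,0,0,0,0,0])

```text
t: 16.23
eef_pos: [420.7, 290.9, 68.3]
tcp_rot: [-3.142, -0.0, 0.001]
ft_force: [0.1, 0.8, -0.1]
opening: 0.945
grip_force: 0.0
```

>>> move_arm(moves=[0,0,0.1,0,0,0,0.1,0,0,0,0.05,0,0,0,0.05,0,0,0,0.05,0,0,0,0.05,0,0,0,0.05,0,0,0,0.05,0,0,0,0,0])

```text
t: 17.35
eef_pos: [419.8, 291.0, -8.0]
tcp_rot: [3.141, 0.001, 0.001]
ft_force: [-0.0, -0.0, 0.3]
opening: 0.948
grip_force: 0.0
```

>>> move_arm(moves=[0,0,0,0,0,0,0,0,0,0,0,0,0,0,0,0,0,0,0,0,0,0,0,0], claw=40)

```text
t: 18.1
eef_pos: [420.3, 291.3, -7.3]
tcp_rot: [-3.141, -0.0, 0.001]
ft_force: [0.4, 1.6, 1.7]
opening: 0.561
grip_force: 30.0
```

>>> move_arm(moves=[0,0,-0.05,0,0,0,-0.15,0,0,0,-0.2,0,0,0,-0.2,0,0,0,-0.2,0,0,0,-0.2,0,0,0,-0.15,0,0,0,-0.1,0,0,0,0,0])

```text
t: 19.23
eef_pos: [420.1, 291.1, 180.5]
tcp_rot: [-3.141, -0.001, 0.001]
ft_force: [-0.5, 0.1, -7.9]
opening: 0.557
grip_force: 30.0
```

>>> move_arm(moves=[0.1,0.187,0,0,0.17,0.317,0,0,0.19,0.354,0,0,0.2,0.373,0,0,0.2,0.373,0,0,0.2,0.373,0,0,0.2,0.373,0,0,0.19,0.354,0,0,0.12,0.224,0,0,0.058,0.11,0,0])

```text
t: 20.48
eef_pos: [662.8, -162.6, 177.7]
tcp_rot: [-3.141, 0.003, -0.001]
ft_force: [-0.1, 1.0, -7.7]
opening: 0.56
grip_force: 30.0
```

>>> move_arm(moves=[0,0,0,0,0,0,0,0])

```text
t: 20.72
eef_pos: [662.3, -159.6, 179.5]
tcp_rot: [-3.141, 0.001, 0.002]
ft_force: [0.2, 0.2, -7.7]
opening: 0.559
grip_force: 30.0
```

Run:
```python
from h import *
np.set_printoptions(suppress=True,precision=1)
s=viewer.read_camera("side")[:,:,::-1];t=viewer.read_camera("top")[:,:,::-1];cv2.imwrite("pics/s13.png",s);cv2.imwrite("pics/t13.png",t)
st=monitor.state();p=st['eef_pos'];print(p,st['ft_force'])
o=np.array([p[0]+.5,p[1],p[2]+38-30.5])
L,R=proj("side",o+[50,0,7]),proj("side",o-[50,0,-7]);print("flange L/R pred",L,R, "nose L/R",proj("side",o+[27,0,25]),proj("side",o+[-27,0,25]))
# hub dark mask vs the empty-scene picture
d=(s.max(2)<95)&(np.abs(s.astype(int)-cv2.imread("pics/side0.png")).max(2)>25)
for v in range(int(L[1])-16,int(L[1])+18,2):
    print(v,''.join('#' if x else '.' for x in d[v,265:345]))
```

```text
[ 662.6 -159.5  180.1] [ 0.8  0.8 -8.2]
flange L/R pred [285.4 121.3] [321.1 126.1] nose L/R [293.5 116. ] [312.9 118.5]
105 ..............................###############...................................
107 ............................############....####................................
109 ............................#####################...............................
111 ............................####################................................
113 ............................####################................................
115 ............................####################................................
117 ............................#####################...............................
119 ........................###########################.............................
121 .....................#################################..........................
123 ...................###############################.#####........................
125 ...................#################################............................
127 ....................##################################..........................
129 .....................################################...........................
131 ..........................########################..............................
133 ....................................#...##......................................
135 ................................................................................
137 ................................................................................
```

Hub is level, with its flange at columns 284–320.5 and about centred in x. It needs −5.5 mm in y, then a gentle descent.

>>> move_arm(moves=[0,0.018,0,0,0,0.018,0,0,0,0,0.03,0,0,0,0.05,0,0,0,0.05,0,0,0,0.05,0,0,0,0.05,0,0,0,0.04,0,0,0,0,0])

```text
t: 21.95
eef_pos: [662.7, -166.2, 139.1]
tcp_rot: [-3.141, 0.001, 0.001]
ft_force: [-0.5, 0.8, -6.7]
opening: 0.561
grip_force: 30.0
```

>>> move_arm(moves=[0,0,0.04,0,0,0,0.04,0,0,0,0.03,0,0,0,0,0])

```text
t: 22.45
eef_pos: [662.8, -166.1, 122.7]
tcp_rot: [-3.141, 0.001, 0.001]
ft_force: [0.6, 0.4, -7.4]
opening: 0.56
grip_force: 30.0
```

>>> move_arm(moves=[0,-0.008,0.02,0,0,0,0.03,0,0,0,0.03,0,0,0,0,0])

```text
t: 22.95
eef_pos: [662.7, -164.9, 110.6]
tcp_rot: [-3.141, 0.001, 0.001]
ft_force: [0.4, -0.3, -7.2]
opening: 0.559
grip_force: 30.0
```

>>> move_arm(moves=[0,0,0.02,0,0,0,0.02,0,0,0,0.02,0,0,0,0,0])

```text
t: 23.45
eef_pos: [662.8, -165.0, 101.8]
tcp_rot: [-3.142, 0.0, 0.001]
ft_force: [-0.5, 0.3, -6.8]
opening: 0.561
grip_force: 30.0
```

>>> move_arm(moves=[0,0,0.02,0,0,0,0.02,0,0,0,0.02,0,0,0,0,0])

```text
t: 23.95
eef_pos: [662.8, -165.0, 92.8]
tcp_rot: [-3.142, 0.0, 0.001]
ft_force: [-0.2, 0.3, -7.5]
opening: 0.558
grip_force: 30.0
```

>>> move_arm(moves=[0,0,0.02,0,0,0,0.02,0,0,0,0,0])

```text
t: 24.32
eef_pos: [662.8, -165.0, 86.8]
tcp_rot: [-3.141, 0.0, 0.001]
ft_force: [-0.2, 0.1, -7.7]
opening: 0.561
grip_force: 30.0
```

>>> move_arm(moves=[0,0,0.02,0,0,0,0.02,0,0,0,0,0])

```text
t: 24.7
eef_pos: [662.8, -165.0, 80.8]
tcp_rot: [-3.141, 0.0, 0.001]
ft_force: [0.5, -0.2, -7.5]
opening: 0.562
grip_force: 30.0
```

Underside is at about 88. The last 10 mm in small steps.

>>> move_arm(moves=[0,0,0.015,0,0,0,0.015,0,0,0,0,0])

```text
t: 25.08
eef_pos: [662.8, -165.0, 76.4]
tcp_rot: [-3.142, 0.0, 0.001]
ft_force: [0.1, -1.5, -8.2]
opening: 0.563
grip_force: 30.0
```

>>> move_arm(moves=[0,0,0.01,0,0,0,0.01,0,0,0,0,0])

```text
t: 25.45
eef_pos: [662.9, -165.0, 73.5]
tcp_rot: [3.142, 0.0, 0.001]
ft_force: [0.1, 0.0, -7.7]
opening: 0.558
grip_force: 30.0
```

>>> move_arm(moves=[0,0,0.007,0,0,0,0.007,0,0,0,0,0])

```text
t: 25.82
eef_pos: [662.9, -165.0, 71.4]
tcp_rot: [3.142, 0.0, 0.001]
ft_force: [0.5, 1.0, -8.5]
opening: 0.558
grip_force: 30.0
```

>>> move_arm(moves=[0,0,0.007,0,0,0,0,0])

```text
t: 26.08
eef_pos: [663.1, -165.0, 70.8]
tcp_rot: [3.141, -0.001, 0.001]
ft_force: [-0.9, 0.5, -5.0]
opening: 0.556
grip_force: 30.0
```

>>> move_arm(moves=[0,0,0.005,0,0,0,0,0])

```text
t: 26.32
eef_pos: [663.2, -165.1, 70.7]
tcp_rot: [3.141, -0.001, 0.001]
ft_force: [-3.6, 0.3, 5.0]
opening: 0.558
grip_force: 30.0
```

Hub contact came at reading 70.8, the expected seat height. Releasing.

>>> move_arm(moves=[0,0,0,0,0,0,0,0,0,0,0,0,0,0,0,0], claw=85)

```text
t: 26.82
eef_pos: [663.0, -165.0, 69.7]
tcp_rot: [3.142, -0.0, 0.001]
ft_force: [-0.3, 0.3, -0.1]
opening: 0.88
grip_force: 0.0
```

>>> move_arm(moves=[0,0,-0.2,0,0,0,-0.3,0,0,0,-0.3,0,0,-0.38,0,0,0,-0.38,0,0,0,-0.38,0,0,0,-0.38,0,0,0,-0.38,0,0,0,-0.38,0,0,0,-0.206,0,0], claw=85)

```text
t: 28.08
eef_pos: [662.1, 210.8, 189.6]
tcp_rot: [-3.141, -0.0, 0.003]
ft_force: [-0.3, -0.8, -0.8]
opening: 0.893
grip_force: 0.0
```

>>> move_arm(moves=[0,0,0,0,0,0,0,0], claw=70)

```text
t: 28.32
eef_pos: [662.5, 207.3, 189.6]
tcp_rot: [3.141, 0.0, 0.001]
ft_force: [0.5, 0.8, 0.0]
opening: 0.757
grip_force: 0.0
```

Run:
```python
from h import *
np.set_printoptions(suppress=True,precision=1)
s=viewer.read_camera("side")[:,:,::-1];t=viewer.read_camera("top")[:,:,::-1];cv2.imwrite("pics/s14.png",s);cv2.imwrite("pics/t14.png",t)
st=monitor.state();p=st['eef_pos'];print(p,st['ft_force'])
o=np.array([664.3,-165,78])
for n in("side","top"):
  print(n,"flange pred",proj(n,o+[50,0,7]),proj(n,o-[50,0,-7]),proj(n,o+[0,50,3]),"rim",proj(n,o+[0,0,62]),proj(n,o+[0,27,62]),proj(n,o+[0,-27,62]),proj(n,o+[27,0,62]),proj(n,o+[-27,0,62]))
d=(np.abs(s.astype(int)-cv2.imread("pics/side0.png")).max(2)>25)
for v in range(134,180,2): print(v,''.join('#' if x else '.' for x in d[v,270:340]))
t0=cv2.imread("pics/top0.png");d=(np.abs(t.astype(int)-t0).max(2)>25)
for v in range(115,185,3): print(v,''.join('#' if x else '.' for x in d[v,365:440]))
```

```text
[662.7 206.7 189.8] [-0.6 -0.1  0.3]
side flange pred [286.1 157.3] [320.  162.5] [297.3 168.9] rim [303.1 141.8] [300.  145.6] [306.  138.1] [293.8 140.4] [312.5 143.1]
top flange pred [395.5 127. ] [394.9 177.3] [369.5 151.5] rim [401.9 146.2] [387.2 145.7] [416.5 146.8] [402.  131.8] [401.7 160.8]
134 ......................................................................
136 ......................................................................
138 ......................................................................
140 ...........................###......##................................
142 ........................######......#####.#...........................
144 .......................###.###......#######...........................
146 .......................####################...........................
148 .......................####################...........................
150 .......................####################...........................
152 .......................####################...........................
154 ...................#########################
[... 2146 characters left out ...]
######.#############..###.#..#....######...#.#......#.......
163 .#......##.#.##..####..................##..#.##.######.#.##......#...#.....
166 #.........#.#.........####.##.......#.....####....##.......#.............#.
169 .##...........#..###..#...####.###...#...#....#.#.............#.........#..
172 ..#..............#..###....#########.###.######..........#...........#.#...
175 ....................#####.###.###.#####.#.####......#...#..#.....#.........
178 ..#......................................#####...#.........##...........#..
181 ..#.........##.#...........#.####...................#.............#....#.#.
184 ..#.##.....#####............##...................#................#...##...
```

Hub is seated: flange at columns 285.5–320.5, bottom row 168.9, as predicted. Now the small bearing.

>>> move_arm(moves=[-0.022,-0.007,0.3,0,0,0,0.35,0,0,0,0.35,0,0,0,0.2,0,0,0,0.1,0,0,0,0.06,0,0,0,0.05,0,0,0,0,0,0,0,0,0])

```text
t: 29.55
eef_pos: [659.6, 209.1, -21.0]
tcp_rot: [-3.141, -0.001, 0.001]
ft_force: [0.4, -0.4, -0.4]
opening: 0.738
grip_force: 0.0
```

>>> move_arm(moves=[0,0,0.04,0,0,0,0.025,0,0,0,0,0])

```text
t: 29.92
eef_pos: [659.0, 208.9, -32.0]
tcp_rot: [3.141, 0.001, 0.001]
ft_force: [0.5, 0.3, 0.1]
opening: 0.737
grip_force: 0.0
```

>>> move_arm(moves=[0,0,0,0,0,0,0,0,0,0,0,0,0,0,0,0,0,0,0,0], claw=25)

```text
t: 30.55
eef_pos: [659.2, 208.9, -31.5]
tcp_rot: [3.142, -0.0, 0.001]
ft_force: [0.5, -0.3, 1.1]
opening: 0.39
grip_force: 30.0
```

>>> move_arm(moves=[0,0,-0.2,0,0,0,-0.35,0,0,0,-0.35,0,0,0,-0.35,0])

```text
t: 31.05
eef_pos: [658.9, 208.9, 157.6]
tcp_rot: [3.141, 0.0, 0.001]
ft_force: [1.0, 0.6, -1.8]
opening: 0.386
grip_force: 30.0
```

>>> move_arm(moves=[0.032,0.2,0,0,0,0.35,0,0,0,0.38,0,0,0,0.38,0,0,0,0.38,0,0,0,0.38,0,0,0,0.3,0,0,0,0.123,0,0,0,0,0,0,0,0,0,0])

```text
t: 32.3
eef_pos: [664.5, -163.5, 156.0]
tcp_rot: [-3.141, 0.0, 0.002]
ft_force: [0.1, 0.1, -0.4]
opening: 0.389
grip_force: 30.0
```

Run:
```python
from h import *
np.set_printoptions(suppress=True,precision=1)
s=viewer.read_camera("side")[:,:,::-1];cv2.imwrite("pics/s15.png",s)
st=monitor.state();p=st['eef_pos'];print(p,st['ft_force'],st['opening'])
o=np.array([p[0],p[1],p[2]+31.5])
print("bearing pred L/R/near",proj("side",o+[19,0,9]),proj("side",o+[-19,0,9]),proj("side",o+[0,16.5,0]))
print("tip pred",proj("side",(664,-165,172)))
print(p)
s0=cv2.imread("pics/side0.png").astype(int)
d=np.abs(s.astype(int)-s0).max(2)
for v in range(105,136): print(v,''.join('B' if (d[v,x]>20 and s[v,x].max()<70) else '#' if d[v,x]>20 else '.' for x in range(280,330)))
```

```text
[ 664.6 -163.3  156.1] [-0.8  0.3 -0.4] 0.38852755720644017
bearing pred L/R/near [296.2 121.5] [309.8 123.3] [301.1 127.8]
tip pred [303.3 130.8]
[ 664.6 -163.3  156.1]
105 ...........#####BBBBBBBBBBBBBB#...................
106 ...............#BBBBBBBBBBBBBB#...................
107 ...............#BBBBBBBBBBBBBB#...................
108 ...............#BBBBBBBBBBBBBB#...................
109 ...............#BBBBBBBBBBBBBB#...................
110 ...............#BBBBBBBBBBBBB##...................
111 ...............#BBBBBBBBBBBBB##...................
112 ................BBBBBBBBBBBBB##...................
113 ................BBBBBBBBBBBBB##...................
114 ................BBBBBBBBBBBBB##...................
115 ................BBBBBBBBBBBBBB#...................
116 ................BBBBBBBBBBBBBB#...................
117 ................BBBBBBBBBBBBBB....................
118 ................BBBBBBBBBBBBB#....................
119 ................BBBBBBBBB###B#....................
120 ................BBBBBBBBB.####....................
121 ................BBBBBBBBB#####....................
122 ................BBBBBBBB#####.....................
123 ................#BBBBBBB######....................
124 ................BBBBBBBBB#####....................
125 ................BBBBBBBBB####.....................
126 ................#BBBBBBBB###......................
127 ..................###BB#B###......................
128 ......................##..........................
129 ..................................................
130 ..................................................
131 ..................................................
132 ..................................................
133 ..................................................
134 ..................................................
135 ..................................................
```

>>> move_arm(moves=[-0.002,0.011,0.03,0,0,0,0.05,0,0,0,0.05,0,0,0,0.03,0,0,0,0,0])

```text
t: 32.98
eef_pos: [664.0, -166.6, 131.5]
tcp_rot: [-3.141, 0.001, 0.001]
ft_force: [0.2, -0.9, -1.4]
opening: 0.389
grip_force: 30.0
```

>>> move_arm(moves=[0,0,0.04,0,0,0,0.04,0,0,0,0,0])

```text
t: 33.35
eef_pos: [663.9, -166.6, 119.3]
tcp_rot: [-3.141, 0.001, 0.001]
ft_force: [-0.3, -0.6, -0.3]
opening: 0.392
grip_force: 30.0
```

>>> move_arm(moves=[0,0,0.03,0,0,0,0.03,0,0,0,0,0])

```text
t: 33.72
eef_pos: [663.9, -166.6, 110.5]
tcp_rot: [-3.141, 0.001, 0.001]
ft_force: [0.9, -0.6, -1.2]
opening: 0.389
grip_force: 30.0
```

>>> move_arm(moves=[0,-0.011,0,0,0,0,0.02,0,0,0,0.02,0,0,0,0,0])

```text
t: 34.22
eef_pos: [664.0, -165.0, 104.6]
tcp_rot: [-3.142, 0.001, 0.001]
ft_force: [-0.2, 1.1, -0.9]
opening: 0.388
grip_force: 30.0
```

>>> move_arm(moves=[0,0,0.005,0,0,0,0,0,0,0,0,0,0,0,0,0], claw=65)

```text
t: 34.72
eef_pos: [664.2, -165.0, 104.3]
tcp_rot: [3.141, -0.0, 0.001]
ft_force: [0.1, 0.3, 0.7]
opening: 0.68
grip_force: 0.0
```

>>> move_arm(moves=[0,0,-0.3,0,0,0,-0.3,0,-0.2,-0.2,0,0,-0.25,-0.25,0,0,-0.25,-0.25,0,0,-0.25,-0.25,0,0,-0.124,-0.033,0,0,0,0,0,0,0,0,0,0])

```text
t: 35.85
eef_pos: [503.8, -18.1, 194.4]
tcp_rot: [3.141, -0.001, 0.001]
ft_force: [0.3, 0.1, 0.4]
opening: 0.68
grip_force: 0.0
```

Run:
```python
from h import *
np.set_printoptions(suppress=True,precision=1)
s=viewer.read_camera("side")[:,:,::-1];t=viewer.read_camera("top")[:,:,::-1];cv2.imwrite("pics/s16.png",s);cv2.imwrite("pics/t16.png",t)
st=monitor.state();p=st['eef_pos'];print(p,st['ft_force'],st['opening'])
for z in (140,144,149): print(z,proj("side",(664+19,-165,z)),proj("side",(664-19,-165,z)),proj("side",(664,-165-19,z)),proj("side",(664,-146,z)))
a=cv2.imread("pics/s14.png").astype(int); d=np.abs(s.astype(int)-a).max(2)>18
for v in range(128,152): print(v,''.join('#' if x else '.' for x in d[v,285:325]))
```

```text
[503.6 -18.2 194.1] [ 0.   0.7 -0.3] 0.6854026201545138
140 [296.6 140.8] [309.8 142.7] [305.3 139.2] [301.  144.5]
144 [296.6 139.5] [309.8 141.4] [305.3 137.8] [301.  143.1]
149 [296.6 137.8] [309.9 139.7] [305.3 136.1] [301.1 141.4]
128 ........................................
129 ........................................
130 ........................................
131 ........................................
132 ........................................
133 ........................................
134 ........................................
135 ........................................
136 ........................................
137 ........................................
138 ........................................
139 ........................................
140 ............###......###................
141 ...........####......####...............
142 ...........#####.....####...............
143 .............####....####...............
144 ............#.##.#####..................
145 ................#####...................
146 ........................................
147 ........................................
148 ........................................
149 ........................................
150 ........................................
151 ........................................
```

The small bearing is down in the nose: it changed rows 140–145 and columns 296–309.5, matching a top at about 144 mm. Now the washer.

>>> move_arm(moves=[-0.004,0,0.35,0,0,0,0.38,0,0,0,0.35,0,0,0,0.2,0,0,0,0.1,0,0,0,0.06,0,0,0,0.03,0,0,0,0,0,0,0,0,0], claw=65)

```text
t: 37.08
eef_pos: [502.7, -17.8, -25.6]
tcp_rot: [3.141, -0.001, 0.001]
ft_force: [-0.1, 0.0, -0.5]
opening: 0.683
grip_force: 0.0
```

>>> move_arm(moves=[0,0,0.04,0,0,0,0.02,0,0,0,0.01,0,0,0,0,0])

```text
t: 37.58
eef_pos: [502.3, -17.7, -36.9]
tcp_rot: [3.142, 0.0, 0.001]
ft_force: [0.8, -0.1, 0.2]
opening: 0.686
grip_force: 0.0
```

>>> move_arm(moves=[0,0,0,0,0,0,0,0,0,0,0,0,0,0,0,0,0,0,0,0], claw=30)

```text
t: 38.2
eef_pos: [502.3, -17.8, -36.7]
tcp_rot: [3.141, -0.0, 0.001]
ft_force: [-0.5, 0.6, 0.7]
opening: 0.444
grip_force: 30.0
```

>>> move_arm(moves=[0,0,-0.15,0,0,0,-0.35,0,0,0,-0.38,0,0,0,-0.38,0,0.15,0.137,0,0,0.26,0.237,0,0,0.27,0.247,0,0,0.26,0.237,0,0,0.134,0.123,0,0,0,0,0,0])

```text
t: 39.45
eef_pos: [663.9, -165.9, 151.1]
tcp_rot: [-3.141, 0.001, -0.0]
ft_force: [0.1, 1.3, -0.6]
opening: 0.443
grip_force: 30.0
```

>>> move_arm(moves=[0,0,0,0,0,0,0,0])

```text
t: 39.7
eef_pos: [663.0, -164.0, 152.5]
tcp_rot: [3.142, 0.0, 0.002]
ft_force: [-0.2, 0.9, -0.7]
opening: 0.448
grip_force: 30.0
```

Run:
```python
from h import *
np.set_printoptions(suppress=True,precision=1)
s=viewer.read_camera("side")[:,:,::-1];cv2.imwrite("pics/s17.png",s)
st=monitor.state();p=st['eef_pos'];print(p,st['ft_force'],st['opening'])
o=np.array([p[0],p[1],p[2]+36.7])
print("washer pred L/R/near",proj("side",o+[22,0,2]),proj("side",o+[-22,0,2]),proj("side",o+[0,22,0]))
a=cv2.imread("pics/s16.png").astype(int); d=np.abs(s.astype(int)-a).max(2)
for v in range(108,136): print(v,''.join('B' if (d[v,x]>20 and s[v,x].max()<70) else '#' if d[v,x]>20 else '.' for x in range(280,330)))
```

```text
[ 663.2 -164.   152.6] [ 0.4  0.3 -0.1] 0.4451912934172232
washer pred L/R/near [295.8 123.2] [311.4 125.3] [301.  127.9]
108 ................#BBBBBBBBBBBBBB#.................#
109 ................#BBBBBBBBBBBBBB#.................#
110 ................#BBBBBBBBBBBBBB#.................#
111 ................#BBBBBBBBBBBBB##.................#
112 ................BBBBBBBBBBBBBB##.................#
113 ................BBBBBBBBBBBBBB##.................#
114 ................BBBBBBBBBBBBBB##.................#
115 ................BBBBBBBBBBBBBBB..................#
116 ................BBBBBBBBBBBBBB#..................#
117 ................BBBBBBBBBBBBBB#...................
118 ................BBBBBBBBBBBBBB#...................
119 ................BBBBBBBBBBBBBB#...................
120 ................BBBBBBBBBBBBBB#...................
121 ................BBBBBBBBB####B#...................
122 ................#BBBBBBBB.#####...................
123 ..............###BBBBBBBB#######..................
124 ..............###BBBBBBBB#######..................
125 ...............##BBBBBBBB.#####...................
126 ................#BBBBBBBB.#####...................
127 ................#BBBBBBBB#####....................
128 ..................##BBBBB###......................
129 ..................................................
130 ..................................................
131 ..................................................
132 ..................................................
133 ..................................................
134 ..................................................
135 ..................................................
```

>>> move_arm(moves=[-0.003,0.005,0.04,0,0,0,0.05,0,0,0,0.05,0,0,0,0.04,0,0,0,0,0])

```text
t: 40.38
eef_pos: [662.9, -165.4, 124.5]
tcp_rot: [-3.141, 0.001, 0.001]
ft_force: [-0.7, 0.1, -0.6]
opening: 0.444
grip_force: 30.0
```

>>> move_arm(moves=[0,0,0.03,0,0,0,0.03,0,0,0,0,0])

```text
t: 40.75
eef_pos: [662.9, -165.4, 115.8]
tcp_rot: [-3.141, 0.001, 0.001]
ft_force: [-0.5, -0.8, -0.5]
opening: 0.444
grip_force: 30.0
```

>>> move_arm(moves=[0,0.002,0.02,0,0,0,0.02,0,0,0,0,0])

```text
t: 41.12
eef_pos: [663.0, -165.7, 110.0]
tcp_rot: [-3.142, 0.0, 0.001]
ft_force: [0.3, 0.0, 0.4]
opening: 0.445
grip_force: 30.0
```

>>> move_arm(moves=[0,0,0.01,0,0,0,0,0])

```text
t: 41.38
eef_pos: [663.1, -165.8, 108.7]
tcp_rot: [3.142, -0.0, 0.001]
ft_force: [-0.5, -0.2, -0.0]
opening: 0.446
grip_force: 30.0
```

>>> move_arm(moves=[0,-0.004,0.005,0,0,0,0,0])

```text
t: 41.62
eef_pos: [663.1, -165.1, 108.0]
tcp_rot: [3.142, -0.0, 0.001]
ft_force: [-0.4, -0.2, -0.1]
opening: 0.443
grip_force: 30.0
```

>>> move_arm(moves=[0,0,0.005,0,0,0,0,0])

```text
t: 41.88
eef_pos: [663.2, -165.2, 107.3]
tcp_rot: [3.141, -0.0, 0.001]
ft_force: [0.4, -0.0, 0.3]
opening: 0.444
grip_force: 30.0
```

>>> move_arm(moves=[0,0,0,0,0,0,0,0,0,0,0,0,0,0,0,0], claw=70)

```text
t: 42.38
eef_pos: [663.1, -165.2, 107.2]
tcp_rot: [3.141, -0.0, 0.001]
ft_force: [0.0, -0.2, 0.5]
opening: 0.728
grip_force: 0.0
```

>>> move_arm(moves=[0,0,-0.2,0,0,0,-0.3,0,0,0,-0.3,0,0,-0.38,0,0,0,-0.38,0,0,0,-0.38,0,0,0,-0.38,0,0,0,0,0,0])

```text
t: 43.38
eef_pos: [662.5, 66.6, 227.3]
tcp_rot: [-3.141, -0.0, 0.005]
ft_force: [-0.4, -0.6, -0.2]
opening: 0.733
grip_force: 0.0
```

Run:
```python
from h import *
np.set_printoptions(suppress=True,precision=1)
s=viewer.read_camera("side")[:,:,::-1];t=viewer.read_camera("top")[:,:,::-1]
print(monitor.state()['eef_pos'])
for z in (144,149,154): print(z,proj("side",(664+22,-165,z)),proj("side",(664-22,-165,z)),proj("side",(664,-187,z)),proj("side",(664,-143,z)))
a=cv2.imread("pics/s16.png").astype(int); d=np.abs(s.astype(int)-a).max(2)>18
for v in range(130,150): print(v,''.join('#' if x else '.' for x in d[v,285:325]))
cv2.imwrite("pics/fin.png",np.hstack([cv2.resize(t[115:185,360:436],(456,420),interpolation=0),cv2.resize(s[120:190,275:332],(342,420),interpolation=0)]))
```

```text
[662.8  63.1 227.2]
144 [295.6 139.3] [310.9 141.5] [305.6 137.4] [300.7 143.5]
149 [295.6 137.7] [310.9 139.8] [305.6 135.7] [300.7 141.8]
154 [295.6 136. ] [310.9 138.1] [305.6 134.1] [300.7 140.1]
130 ........................................
131 ........................................
132 ........................................
133 ........................................
134 ........................................
135 ........................................
136 ........................................
137 ............####.....###................
138 ..........######.....#####..............
139 ..........####........####..............
140 ...........#...#........##..............
141 ..............####..##..#...............
142 ...........#.#..##......#...............
143 ......................#.................
144 ........................................
145 ........................................
146 ........................................
147 ........................................
148 ........................................
149 ........................................
```

View pics/fin.png

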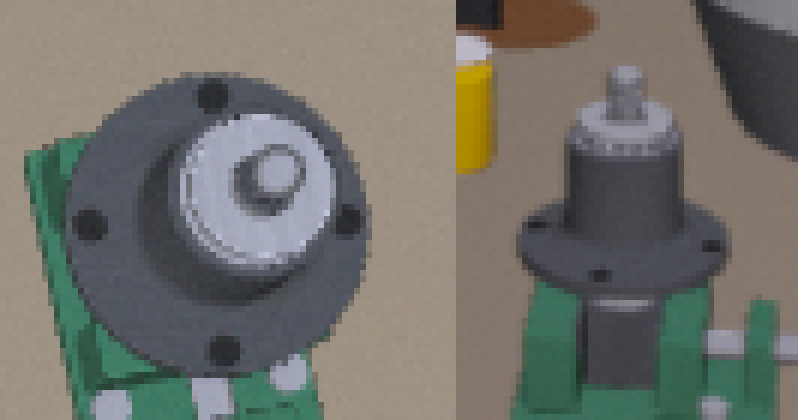

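The final views show the hub level, with the washer flat and centred around the thread at top crop (258,190) and side crop (625,120). Its edges are at columns 295–311, as a washer top at 149 mm should be. Handing in.

```bash
python3 -c "
from cell import order
print(order.job_done())"
```

```text
the job is handed in; nothing more can be done
None
```

The hub is built up on the axle and handed in at about 43 s: big bearing, hub shell, small bearing and washer went on in order, and the final images show each one seated and level. The hand-in gave no verdict.

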